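# Level the cabinet shelf and hold the spirit level down

### The arm

A 6-joint arm with a two-finger parallel gripper is mounted at the origin on the work surface. World frame = base frame: x ahead of the robot, y to its left, z up, the work surface at z = 0. Lengths are in m, angles in rad, forces in N, time in s.
With the tool pointing down it reaches from about 0.35 to 0.775 m from the base axis. Payload 5.5 kg.
Tool frame: the origin (TCP) lies on the centre line of the jaws, within the pads' length; the fingertips stand 11 mm ahead of it and the grasp point (between the pads) lies 8 mm behind it (env.tip_extent is the distance from the TCP to the fingertips, in m); z points along the fingers, y is the line along which they close (so a half turn about z gives the same grasp; the last joint's range is limited). The gripper opens to 85 mm and grips with 20 to 120 N. Pads are 22 mm wide; open, the fingers measure 114 mm over their backs; the gripper's body (76 mm by 85 mm) begins 54 mm behind the grasp point. The pads swing forward as they close: fully open they stand 13 mm farther back than shut.
Start: joints at [-1.355, 0.313, 0.046, 1.304, 0, 1.431], TCP at [0.2, -0.539, 0.215] pointing down, gripper open.
Joint ranges: [-2.76, 2.76], [-0.86, 1.69], [-1.03, 1.26], [-2.2, 2.34], [-1.47, 1.5], [-3.14, 3.14]. Speed limits (rad/s): [2.57, 2.57, 3.14, 3.14, 3.14, 3.14].

### API

Orientations are given as a unit quaternion [w, x, y, z].
In Python, from workcell import env gives the robot as it stands.
- The arm moves only by the shell command python3 -m jog 'ROWS' [FORCE]. ROWS is JSON, a list of rows, each a list of 5 numbers: the gripper's target within -1 to 1 (shut at 1, half-way at 0, fully open at -1), then the shift along the tool's x, y, z in m, then the turn about the tool's z in degrees. In form: [[fingers, tx, ty, tz, turn], ...]. A call has 1 to 5 rows; each row shifts and turns the commanded pose from where the row before left it, along the tool's axes as they then stand; what a row does not reach is not made up. A row lasts 1/12 s, in which the tool goes at most 41.7 mm and 7.16 degrees, less where a joint would pass 70% of its speed; a pose out of reach is approached as far as the arm can. A call is refused whole if a number of a shift passes 0.0417 or a number of a turn 7.16, either way. A call with a gripper value outside its range is refused whole. The fingers move at their own pace and stop on an object; FORCE is the grip in N (left out, the last holds). Time passes only in rows, so rows that do not move let the fingers close. It gives the time, the measured TCP pose, the force, the opening and the grip force at its end, in the units of the state.
- env.get_state(): the state, without advancing time (a new reading comes with each control period).
- env.read_camera(name): name is "scene" or "top" or "wrist"; returns a dict with "img" (384x512x3 uint8, red, green, blue), "fov_y" (degrees; the focal length in pixels is half the picture's height over the tangent of half this angle, whatever the lens; pixels are square), "cx", "cy" (the principal point, pixels), "T" (4x4, takes a point from camera to world coordinates). Camera axes: x right, y up, looking along -z (the intrinsics and any distortion apply to the point x, -y, -z); pixel columns grow to the right and rows downward; lengths in m; the calibration is good to about 2 mm. A picture is of the moment at which its call begins. There is no depth.
- env.hand_in(): hands the job in; it is judged then, once.
The state is a dict: "clock": time; "joint_pos": joint angles; "qvel": joint speeds; "tau": joint torques, N m; "tcp_pos": TCP position; "orientation": TCP orientation; "wrist_force": force on the tool from outside, world axes, zero at the start; "ft_torque": the same for the moment, N m; "finger_gap": finger opening in m; "grip_force": force on a finger pad.
Only numpy, scipy, OpenCV 4.12 (cv2) and the standard library are available. Lean on these libraries where they do the work, as an engineer would, in place of code of your own. Each camera call takes 0.05 s, during which the arm holds its last target. There are 200 camera calls.

### The job

Swing the blue door of the small open-topped cabinet wide open by its steel handle, then turn the red knob of the shelf's leveling foot clockwise until the white bubble of the yellow spirit level rests centred between its two black lines, with the level lying flat on the shelf. Then press down on top of the spirit level and finish while still pressing it onto the shelf, with the bubble centred and the door open. Do not push the things standing about on the bench out of place.

Things in the scene. Friction and masses are not known exactly. Their poses are not given: they have to be found in the camera images.
- cabinet: white cabinet fixed to the bench, without its top: 220 deep (its x, the front with the door faces its -x), 280 wide (its y), walls 12 thick and 190 high; the back wall is only 115 high. Origin at the centre of its underside. Seen from the robot, the door closes the right (-y) part of the front, the left part is a fixed panel as high as the walls
- door (a joint): opening angle of the blue door: 0 closed, starts shut or ajar by up to 0.2, grows as it swings towards the robot (its free edge turns counter-clockwise seen from above) to a stop at 1.7 rad. Light (0.5 kg), no latch, slight hinge friction, stays where it is left. Wide open is more than 1.1 rad (about 65 degrees)
- door_handle (a point): middle of the upright round bar of the door handle, where to pinch it: bar 10 mm thick, reaching from 25 above this point to 35 below it, its axis 35 in front of the door's face and 41 in front of the hinge axis's plane, 95 along the door from the hinge; this point is 38 below the door's top edge (188 above the bench)
- door_hinge (a point): point on the door's upright hinge axis at the height of the handle point, at the cabinet's right front corner; the door is 124 wide and 12 thick
- foot (a joint): turn of the red foot knob in rad: 0 as it is at the start, grows clockwise seen from above, stop at 3.4. Each rad raises the knob's side of the shelf by 0.022 rad of tilt, also while it is being turned; friction 0.1 N m, stays where it is left. The shelf starts low on the knob's side by 0.018 to 0.056 rad, so 0.8 to 2.6 rad are needed
- foot_grip (a point): on the axis of the round red foot knob, at the height to grip: knob 36 diameter (40 over its ribs, which are only drawn), its top is 12 above this point, its underside 14 below, the shelf's surface 26 below. It stands near the front of the shelf behind the door, 45 behind the cabinet's front face, about 63 from the inside of the right wall; it rises about 2 mm per rad as it is turned
- shelf: ash board 190 deep, 246 wide, 10 thick, inside the cabinet, tilting about the depth direction; origin on its tilt axis at its underside, 20 left of the cabinet's middle, 120 above the bench; its x and y as the cabinet's, z its normal. Its top, 130 above the bench, is 60 below the walls' rim
- level: loose yellow spirit level lying on the rear part of the shelf across the cabinet: 160 long along its y, 30 wide, 32 high, 0.2 kg; origin at the centre of its underside. Its top is flat for pressing: yellow pads 26 to 80 either side of the middle; in the middle lies the green vial with the bubble, whose top is also 32 high
- bubble (a joint): shift of the white bubble (14 long) along the level's y (m): 0 centred between the two black lines (20 apart, so within 3 mm either way it is between the lines), positive towards the level's +y end. It floats to the higher end, 300 mm per rad of tilt, and takes about 1.5 s to settle; end stops at 15 mm (0.05 rad)
- housing: bystander: squat white motor filter housing, round, 140 diameter, 97 high, grey twist-lock ring with red lugs on top (mm); origin at the centre of its underside
- brush_bar: bystander: charcoal plastic brush bar, 260 long along its x, 42 wide, 38 high (mm); origin at the centre of its underside
- crevice: bystander: short metal crevice tool, lying, 175 long along its x, 32 wide, 32 high (mm); origin at the centre of its underside
- basin: bystander: shallow white enamel basin, round, 260 diameter, 70 high (mm); origin at the centre of its underside
- spray: bystander: green bottle with white cap, 60 diameter, 170 high (mm); origin at the centre of its underside
- jar: bystander: glass jar with steel cap, 60 diameter, 70 high (mm); origin at the centre of its underside
Things that resemble listed ones, but are neither listed nor needed, are in the scene too. There is more than one size of the level; the job needs the smaller.

How it is judged:
By the outcome, as a careful person would: the job done as asked, in the order asked, and still so for the second after the job is handed in, while the arm keeps its last pose, push and grip.
It also fails if it takes over 72 s, if anything falls off the work surface, if the arm or the gripper's body presses on something with over 40 N, if the wrist force passes 120 N, or if a joint passes its speed limit or range.

## Working session

There is one attempt and no reset: what is moved stays moved. The work goes in short steps, Python scripts to look and compute and a shell command to move; the robot and the scene stay as the last step left them, time stands still between calls to the robot, and variables do not carry over. Pictures are saved under pics/ and viewed, at most 10 in all, crops included, and the job is handed in when it is done.

```bash
mkdir -p pics; ls
python3 - <<'E'
from workcell import env
import cv2,numpy as np
s=env.get_state();print(s)
for n in ["scene","top","wrist"]:
    c=env.read_camera(n);cv2.imwrite(f"pics/{n}0.png",c["img"][:,:,::-1])
    print(n,{k:v for k,v in c.items() if k!="img"})
a=cv2.imread("pics/scene0.png");b=cv2.imread("pics/top0.png")
cv2.imwrite("pics/both0.png",cv2.resize(np.vstack([a,b]),None,fx=.78,fy=.78))
E
```

```text
pics
{'clock': 0.0, 'joint_pos': array([-1.35460670e+00,  3.13991104e-01,  4.49962657e-02,  1.30360456e+00,
       -9.68504860e-06,  1.43119681e+00]), 'qvel': array([-0.00310202, -0.00097072, -0.00024591, -0.00137194, -0.00027715,
        0.00096224]), 'tau': array([ 4.32401539e-04, -4.80624533e+01,  2.98533279e+01,  1.92761229e-02,
       -1.54839768e-04, -5.78972475e-06]), 'tcp_pos': array([ 0.20016232, -0.53846557,  0.21362126]), 'orientation': array([-9.00688776e-04,  9.84218045e-01,  1.76957697e-01, -3.93548756e-05]), 'wrist_force': array([-0.26327112,  0.1651619 ,  0.16368468]), 'ft_torque': array([-0.02388938,  0.08203435, -0.03056251]), 'grip_force': 0.0, 'finger_gap': 0.08531412968114248}
scene {'fov_y': 57.0144499939858, 'cx': 261.9517670334579, 'cy': 188.0301124710326, 'T': array([[-6.12414754e-01, -4.99694490e-01,  6.12579453e-01,
         1.19939089e+00],
       [ 7.90536604e-01, -3.87314782e-01,  4.74382901e-01,
         5.49378535e-01],
       [ 2.14555790e-04,  7.74785568e-01,  6.32224072e-01,
         9.11598198e-01],
       [ 0.00000000e+00,  0.00000000e+00,  0.00000000e+00,
         1.00000000e+00]])}
top {'fov_y': 46.66171304484032, 'cx': 253.90580832340004, 'cy': 197.6332613214227, 'T': array([[-0.01993188,  0.99598434, -0.08728066,  0.29086241],
       [-0.99978995, -0.01943883,  0.00649545, -0.02704907],
       [ 0.00477273,  0.08739179,  0.99616259,  1.7406677 ],
       [ 0.        ,  0.        ,  0.        ,  1.        ]])}
wrist {'fov_y': 69.1595670258808, 'cx': 251.83012320971724, 'cy': 192.75853401720283, 'T': array([[ 0.34886623,  0.90351008,  0.24892147,  0.2638136 ],
       [-0.93716855,  0.33710829,  0.08985051, -0.5147955 ],
       [-0.00273265, -0.26462718,  0.96434692,  0.37340091],
       [ 0.        ,  0.        ,  0.        ,  1.        ]])}
```

View pics/both0.png

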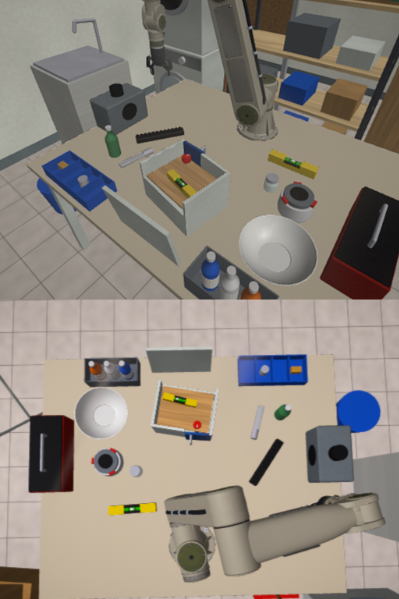

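The combined picture (scale 0.78) shows the cabinet in scene at about (237,237) and in top at about (237,138). The red knob is at top (253,161). There are two levels: the small one inside the cabinet at top (230,127), and a larger one on the bench at top (169,268). The door is blue with its handle near top (245,180). The blue trays and the red toolbox are not wanted. Next I take a close crop of both.

Run:
```python
import cv2,numpy as np
a=cv2.imread("pics/scene0.png")[180:310,170:310];b=cv2.imread("pics/top0.png")[90:200,180:300]
f=lambda i,k:cv2.resize(i,None,fx=k,fy=k,interpolation=cv2.INTER_CUBIC)
a=f(a,2.8);b=f(b,3.3)
h=max(a.shape[0],b.shape[0]);p=lambda i:cv2.copyMakeBorder(i,0,h-i.shape[0],0,0,0)
cv2.imwrite("pics/crop0.png",np.hstack([p(a),p(b)]))
```

```text
(no output)
```

View pics/crop0.png

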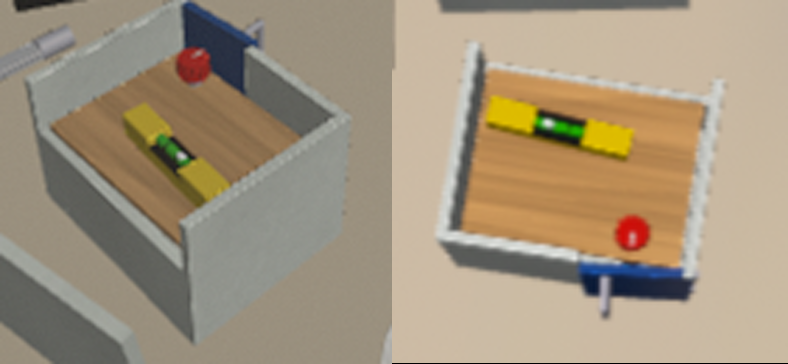

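```bash
cat > h.py <<'E'
import numpy as np,json
def ray(c,uv,h=384):
    f=h/2/np.tan(np.radians(c["fov_y"])/2);T=np.array(c["T"])
    d=T[:3,:3]@np.array([(uv[0]-c["cx"])/f,-(uv[1]-c["cy"])/f,-1]);return T[:3,3],d/np.linalg.norm(d)
def tri(obs):
    A=np.zeros((3,3));b=np.zeros(3)
    for c,uv in obs:
        o,d=ray(c,uv);P=np.eye(3)-np.outer(d,d);A+=P;b+=P@o
    p=np.linalg.solve(A,b);r=[np.linalg.norm((np.eye(3)-np.outer(ray(c,u)[1],ray(c,u)[1]))@(p-ray(c,u)[0])) for c,u in obs]
    return p,r
def proj(c,p):
    f=192/np.tan(np.radians(c["fov_y"])/2);T=np.array(c["T"]);q=T[:3,:3].T@(np.asarray(p)-T[:3,3])
    return np.array([c["cx"]+f*q[0]/-q[2],c["cy"]-f*q[1]/-q[2]])
def atz(c,uv,z):
    o,d=ray(c,uv);return o+d*(z-o[2])/d[2]
E
python3 - <<'E'
from h import *;from workcell import env
S=env.read_camera("scene");T=env.read_camera("top")
pts=dict(knobtop=((238.9,202.1),(252.7,160.3)),FL=((294.3,222.1),(195.2,161.5)),RL=((236,259.3),(204.2,103.6)),RR=((180.7,208.6),(278.2,115.8)),FR=((235,181.8),(269.7,171.8)),handletop=((262.9,187.9),(244.5,174.2)))
P={}
for k,(s,t) in pts.items():
    p,r=tri([(S,s),(T,t)]);P[k]=p;print(k,p.round(4),np.round(r,4))
from scipy.optimize import least_squares
L=dict(FL=(-.11,.14,.19),RL=(.11,.14,.19),RR=(.11,-.14,.19),FR=(-.11,-.14,.19),knobtop=(-.065,-.065,.168))
def w(q,l):
    c,s=np.cos(q[2]),np.sin(q[2]);return np.array([q[0]+c*l[0]-s*l[1],q[1]+s*l[0]+c*l[1],l[2]])
def res(q):
    return np.concatenate([np.concatenate([proj(S,w(q,L[k]))-pts[k][0],proj(T,w(q,L[k]))-pts[k][1]]) for k in L])
r=least_squares(res,[.6,.0,-.1],loss='soft_l1');q=r.x;print(q,res(q).reshape(-1,4).round(1))
hinge=w(q,(-.104,-.14,.188));print("hinge",hinge)
for a in (0,.1,.2):
    # door local: along +y from hinge, front -x
    d=np.array([np.cos(q[2]+a+0),np.sin(q[2]+a)]) # x axis rotated
    # opening ccw seen from above
    y=np.array([-d[1],d[0]]);h=hinge[:2]+.095*y-.041*d;top=[*h,.213]
    print(a,h,proj(S,top),proj(T,top))
for k,l in dict(knob=(-.065,-.065,.156),).items(): print(k,w(q,l))
print("lvl ends on shelf top z.162", [atz(T,(180+u/3.3,90+v/3.3),.16).round(3) for u,v in ((96,112),(239,142),(168,127))])
E
```

```text
knobtop [ 0.5656 -0.0359  0.1513] [0.0001 0.0001]
FL [0.5588 0.1701 0.1804] [0.0024 0.0024]
RL [0.7686 0.1323 0.1855] [0.0016 0.0016]
RR [ 0.721  -0.1315  0.1814] [0.0022 0.0022]
FR [ 0.5179 -0.0942  0.1775] [0.0011 0.0011]
handletop [0.5041 0.0024 0.1914] [0.0099 0.0099]
[ 0.6420662   0.01905031 -0.18001783] [[ 1.2 -1.5 -2.7 -0.1]
 [ 0.2  1.5 -1.1 -2.5]
 [-2.3 -2.2  2.5 -2.3]
 [ 0.2 -4.8  1.3  2.2]
 [ 0.3 -3.4 -0.7 -1.1]]
hinge [ 0.51468019 -0.10006646  0.188     ]
0 [0.4913522  0.00073932] [261.87209922 180.23703985] [242.60568736 178.64859705]
0.1 [ 0.48140496 -0.00209321] [263.06407309 178.41127022] [243.4763482  181.48923415]
0.2 [ 0.47179019 -0.00590464] [263.9398464  176.54625656] [244.62965049 184.231929  ]
knob [ 0.5664785  -0.03326126  0.156     ]
lvl ends on shelf top z.162 [array([0.7  , 0.119, 0.16 ]), array([ 0.664, -0.037,  0.16 ]), array([0.682, 0.041, 0.16 ])]
```

The close crop confirms the small level inside, the red knob near the door, and the door almost shut with its handle upright. I now spin to the door's direction (half-turn variant, for joint 6 range) while rising, then travel above the handle.

```bash
python3 -m jog '[[-1,0,0,-0.004,-7.1],[-1,0,0,-0.004,-7.1],[-1,0,0,-0.004,-7.1],[-1,0,0,-0.004,-7.1],[-1,0,0,-0.004,-7.1]]' >/dev/null
python3 -m jog '[[-1,0,0,-0.004,-7.1],[-1,0,0,-0.004,-7.1],[-1,0,0,-0.004,-7.1],[-1,0,0,-0.004,-7.1],[-1,0,0,-0.004,-7.1]]' >/dev/null
python3 -m jog '[[-1,0,0,-0.004,-7.1],[-1,0,0,-0.004,-7.1],[-1,0,0,-0.004,-7.1],[-1,0,0,-0.004,-7.1],[-1,0,0,-0.004,-7.1]]' >/dev/null
python3 -m jog '[[-1,0,0,-0.004,-7.1],[-1,0,0,-0.004,-7.1],[-1,0,0,-0.004,-7.1],[-1,0,0,-0.004,-7.1],[-1,0,0,-0.004,-7.1]]' >/dev/null
python3 -m jog '[[-1,0,0,0,-7.1]]'
python3 -m jog '[[-1,-0.01,0.038,0,0],[-1,-0.01,0.038,0,0],[-1,-0.01,0.038,0,0],[-1,-0.01,0.038,0,0],[-1,-0.01,0.038,0,0]]'
python3 -m jog '[[-1,-0.01,0.038,0,0],[-1,-0.01,0.038,0,0],[-1,-0.01,0.038,0,0],[-1,-0.01,0.038,0,0],[-1,-0.01,0.038,0,0]]' >/dev/null
python3 -m jog '[[-1,-0.01,0.038,0,0],[-1,-0.01,0.038,0,0],[-1,-0.01,0.038,0,0],[-1,-0.01,0.038,0,0],[-1,-0.01,0.038,0,0]]' >/dev/null
python3 -m jog '[[-1,0,0,0,0],[-1,0,0,0,0]]'
python3 - <<'E'
from workcell import env
import cv2,pickle
s=env.get_state();print(s["joint_pos"],s["clock"])
c=env.read_camera("wrist");pickle.dump(c,open("w1.pkl","wb"));cv2.imwrite("pics/w1.png",c["img"][:,:,::-1])
E
```

```text
clock: 2.0
tcp_pos: [0.2003, -0.5393, 0.2952]
orientation: [0.0, 0.089, 0.996, -0.001]
wrist_force: [0.7, 0.5, 0.1]
finger_gap: 0.0852
grip_force: 0.0
clock: 2.42
tcp_pos: [0.2844, -0.3596, 0.2943]
orientation: [0.0, 0.092, 0.996, 0.0]
wrist_force: [1.2, 0.3, 0.5]
finger_gap: 0.0856
grip_force: 0.0
clock: 3.42
tcp_pos: [0.4521, -0.0039, 0.2942]
orientation: [-0.0, 0.089, 0.996, -0.0]
wrist_force: [0.1, -0.9, -0.3]
finger_gap: 0.0853
grip_force: 0.0
[-1.86305164e-01  6.16493105e-02 -7.08889354e-02  1.43878794e+00
 -2.41985294e-04 -7.93740550e-03] 3.4167
```

View pics/w1.png

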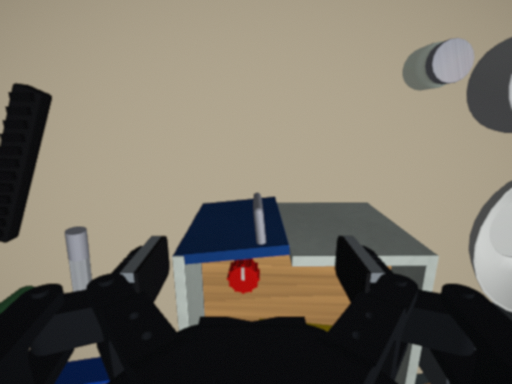

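The wrist view shows the blue door's top edge running from (180,262) to (288,250), slightly ajar. The handle bar's upper end is at (261,242) and its lower end at (257,196). The red knob is at (243,276).

Run:
```python
from h import *;import pickle;from workcell import env
W=pickle.load(open("w1.pkl","rb"));T=env.read_camera("top")
S=env.read_camera("scene")
for n,w,t in (("bartop",(261,241),(244.5,174.8)),("barbot",(257,197),(245.2,185)),("knobtop",(243,275),(252.7,160.3))):
    p,r=tri([(W,w),(T,t)]);print(n,p.round(4),np.round(r,4))
for z in (.175,.213):print(z,atz(W,(261,241),z))
print("bot .115",atz(W,(257,197),.115),"knob top .165",atz(W,(243,275),.165))
print("cab corners z.19", atz(W,(437,255),.19),atz(W,(174,259),.19),"door edge .188",atz(W,(288,249),.188),atz(W,(180,262),.188))
print(tri([(S,(262.9,187.9)),(W,(261,241))]))
s=env.get_state();print(s["tcp_pos"])
```

```text
bartop [ 0.5071 -0.0046  0.1968] [0.0012 0.0012]
barbot [ 0.4791 -0.0041  0.1328] [0.0028 0.0028]
knobtop [ 0.5645 -0.0347  0.1592] [0.001 0.001]
0.175 [ 0.51761749 -0.00443357  0.175     ]
0.213 [ 0.49980833 -0.00265027  0.213     ]
bot .115 [ 0.48501321 -0.0020247   0.115     ] knob top .165 [ 0.56126865 -0.03292475  0.165     ]
cab corners z.19 [0.55899396 0.17500285 0.19      ] [ 0.5146802  -0.09717025  0.19      ] door edge .188 [0.52553889 0.02249327 0.188     ] [ 0.52021053 -0.09258377  0.188     ]
(array([0.5038268 , 0.00415853, 0.19447813]), [np.float64(0.008682416888328357), np.float64(0.008682416888328317)])
[ 0.45143176 -0.00664351  0.29440144]
```

Run:
```python
from h import *;import pickle,cv2;from workcell import env
W=pickle.load(open("w1.pkl","rb"));T=env.read_camera("top")
for zb in (.115,.153):
    b=atz(W,(257,197),zb);t=b+[0,0,.06];print(zb,b.round(4),proj(W,t).round(1),"top cam",proj(T,b).round(1),proj(T,t).round(1))
a=W["img"][185:295,170:300,::-1];b=T["img"][150:200,215:290,::-1]
a=cv2.resize(a,None,fx=5,fy=5,interpolation=2)[:, :500];b=cv2.resize(b,None,fx=4,fy=4,interpolation=2)
b=cv2.copyMakeBorder(b,0,550-200,0,0,0)
cv2.imwrite("pics/c2.png",np.hstack([a,b]))
```

```text
0.115 [ 0.485 -0.002  0.115] [258.1 212.8] top cam [243.9 183.8] [243.6 181.8]
0.153 [ 0.474  -0.0008  0.153 ] [258.2 215.3] top cam [243.5 185.6] [243.1 183.6]
```

View pics/c2.png

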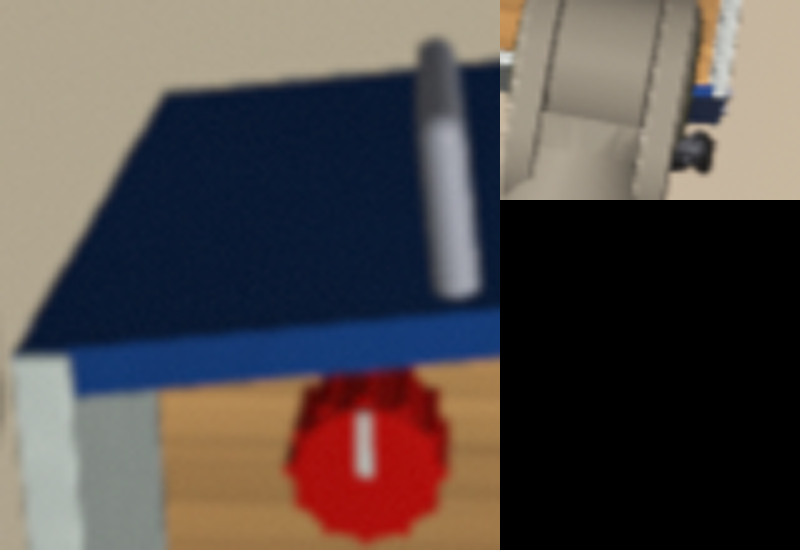

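The crop shows the dark upright bar from pixel (257,195) to (258,210). The light part up to (261,243) is the horizontal standoff at the top, so the bar spans z of about 0.115 to 0.175.

Run:
```python
from h import *;import pickle;from workcell import env
W=pickle.load(open("w1.pkl","rb"));T=env.read_camera("top");S=env.read_camera("scene")
print(tri([(S,(262.9,187.9)),(W,(258,210))]),tri([(T,(245.2,184.5)),(W,(258,210))]))
print(atz(W,(258,210),.175),atz(W,(256.8,196),.115))
a=atz(W,(170+15/5,185+352/5),.188);b=atz(W,(170+500/5,185+308/5),.188);print(a,b,"door dir yaw",np.degrees(np.arctan2(-(b-a)[0],(b-a)[1])))
s=env.get_state();p=s["tcp_pos"];q=s["orientation"];print(p)
y=2*np.arctan2(q[2],q[1]);X=np.array([np.cos(y),np.sin(y)]);Y=np.array([np.sin(y),-np.cos(y)]);print(np.degrees(y))
d=np.array([.485,-.003])-p[:2];print(d@X,d@Y)
```

```text
(array([ 0.48231491, -0.00174475,  0.17411301]), [np.float64(0.00018210899109239573), np.float64(0.00018210899109230764)]) (array([ 0.47342073, -0.00419226,  0.19755594]), [np.float64(0.0035549330397203), np.float64(0.003554933039720269)])
[ 0.48191578 -0.00155381  0.175     ] [ 0.48366998 -0.00204715  0.115     ]
[ 0.51137136 -0.09795902  0.188     ] [0.51947509 0.00436458 0.188     ] door dir yaw -4.528206303274574
[ 0.45150591 -0.00720671  0.29457584]
169.33778023976677
-0.03213749848963498 0.010331112324963736
```

```bash
python3 -m jog '[[-1,-0.03,0.011,0,0],[-1,0,0,0.03,6],[-1,0,0,0.03,0],[-1,0,0,0.03,0],[-1,0,0,0.03,0]]'
python3 -m jog '[[-1,0,0,0.032,0],[-1,0,0,0,0],[1,0,0,0,0],[1,0,0,0,0],[1,0,0,0,0]]' 40
python3 -m jog '[[1,0,0,0,0],[1,0,0,0,0],[1,0,0,0,0],[1,0,0,0,0],[1,0,0,0,0]]'
python3 - <<'E'
from workcell import env
import numpy as np
s=env.get_state();p=s["tcp_pos"];print(p,s["orientation"],s["joint_pos"])
# turn of 5 deg steps about the hinge: chord in the mid tool frame
h=np.array([.5147,-.1001]);r=p[:2]-h;q=s["orientation"];y=2*np.arctan2(q[2],q[1])
a=np.radians(5)
for k in range(2):
    R=np.array([[np.cos(a),-np.sin(a)],[np.sin(a),np.cos(a)]]);d=R@r-r
    print(d@[np.cos(y),np.sin(y)],d@[np.sin(y),-np.cos(y)],np.linalg.norm(r)); r=R@r;y+=a
E
```

```text
clock: 4.13
tcp_pos: [0.4833, -0.0019, 0.1734]
orientation: [0.0, 0.145, 0.989, -0.0]
wrist_force: [0.1, -0.3, 0.2]
finger_gap: 0.0852
grip_force: 0.0
clock: 4.55
tcp_pos: [0.4851, -0.0013, 0.1449]
orientation: [0.002, 0.144, 0.99, -0.0]
wrist_force: [-0.5, -1.0, 0.3]
finger_gap: 0.0517
grip_force: 0.0
clock: 4.97
tcp_pos: [0.4857, -0.002, 0.1439]
orientation: [0.003, 0.144, 0.99, -0.001]
wrist_force: [2.6, -4.3, 0.7]
finger_gap: 0.0096
grip_force: 38.1
[ 0.4856574  -0.00201893  0.14385016] [ 0.00263466  0.1435182   0.98964328 -0.00132978] [-0.16795925  0.17226421 -0.31520661  1.07799399 -0.00253265  0.12006627]
0.0072651565579590635 -0.005181703951220725 0.10229061026347373
0.007265156557959067 -0.005181703951220728 0.10229061026347373
```

```bash
python3 -m jog '[[1,0.0073,-0.0052,0,-5],[1,0.0073,-0.0052,0,-5],[1,0.0073,-0.0052,0,-5],[1,0.0073,-0.0052,0,-5],[1,0.0073,-0.0052,0,-5]]'
python3 -m jog '[[1,0.0073,-0.0052,0,-5],[1,0.0073,-0.0052,0,-5],[1,0.0073,-0.0052,0,-5],[1,0.0073,-0.0052,0,-5],[1,0.0073,-0.0052,0,-5]]'
```

```text
clock: 5.38
tcp_pos: [0.4475, -0.0236, 0.1439]
orientation: [0.003, -0.076, 0.997, -0.002]
wrist_force: [7.4, -4.2, -2.8]
finger_gap: 0.0092
grip_force: 37.8
clock: 5.8
tcp_pos: [0.4217, -0.0593, 0.1439]
orientation: [0.003, -0.291, 0.957, -0.002]
wrist_force: [9.0, -0.3, -3.5]
finger_gap: 0.0091
grip_force: 37.6
```

```bash
python3 -m jog '[[1,0.0073,-0.0052,0,-5],[1,0.0073,-0.0052,0,-5],[1,0.0073,-0.0052,0,-5],[1,0.0073,-0.0052,0,-5],[1,0.0073,-0.0052,0,-5]]'
python3 -m jog '[[1,0.0073,-0.0052,0,-5],[1,0.0073,-0.0052,0,-5],[1,0,0,0,0]]'
python3 - <<'E'
from workcell import env
import numpy as np
s=env.get_state();p=s["tcp_pos"];print(p,s["joint_pos"])
h=np.array([.5147,-.1001]);r=p[:2]-h;print(np.linalg.norm(r),np.arctan2(r[1],r[0])-np.arctan2(.095,-.041)+.18)
E
```

```text
clock: 6.22
tcp_pos: [0.4129, -0.1023, 0.1438]
orientation: [0.003, -0.491, 0.871, -0.002]
wrist_force: [7.7, 3.7, -2.4]
finger_gap: 0.0093
grip_force: 37.6
clock: 6.47
tcp_pos: [0.4147, -0.1207, 0.1438]
orientation: [0.002, -0.564, 0.826, -0.002]
wrist_force: [6.8, 3.1, 1.8]
finger_gap: 0.0092
grip_force: 39.6
[ 0.41473583 -0.12073746  0.14382437] [-0.47129226  0.07008359 -0.43401246  1.06098424  0.00230569 -1.66992135]
0.10207222663737797 -4.736230458445551
```

Door is open about 1.55 rad. I now release, rise, and go above the knob.

```bash
python3 -m jog '[[-1,0,0,0,0],[-1,0,0,0,0],[-1,0,0,0,0],[-1,0,0,0,0],[-1,0,0,0,0]]'
python3 -m jog '[[-1,0,0,-0.036,0],[-1,0,0,-0.036,0],[-1,0,0,-0.036,0],[-1,0,0,-0.036,0]]'
python3 -m jog '[[-1,-0.027,-0.0216,0,0],[-1,-0.027,-0.0216,0,0],[-1,-0.027,-0.0216,0,0],[-1,-0.027,-0.0216,0,0],[-1,-0.027,-0.0216,0,0]]'
python3 -m jog '[[-1,0,0,0,0],[-1,0,0,0,0]]'
python3 - <<'E'
from workcell import env
import cv2,pickle
c=env.read_camera("wrist");pickle.dump(c,open("w2.pkl","wb"));cv2.imwrite("pics/w2.png",c["img"][:,:,::-1])
c=env.read_camera("scene");pickle.dump(c,open("s2.pkl","wb"));cv2.imwrite("pics/s2.png",c["img"][:,:,::-1])
E
```

```text
clock: 6.88
tcp_pos: [0.4113, -0.1193, 0.1424]
orientation: [-0.0, -0.563, 0.827, 0.0]
wrist_force: [-0.8, 0.2, 0.5]
finger_gap: 0.0692
grip_force: 0.0
clock: 7.22
tcp_pos: [0.411, -0.1192, 0.2879]
orientation: [-0.0, -0.563, 0.827, 0.0]
wrist_force: [1.4, -0.9, -0.1]
finger_gap: 0.0855
grip_force: 0.0
clock: 7.63
tcp_pos: [0.5628, -0.0325, 0.2865]
orientation: [-0.0, -0.563, 0.827, -0.0]
wrist_force: [0.8, -0.7, -0.6]
finger_gap: 0.0854
grip_force: 0.0
clock: 7.8
tcp_pos: [0.5623, -0.0325, 0.285]
orientation: [-0.001, -0.564, 0.826, 0.001]
wrist_force: [-0.3, -1.5, 0.5]
finger_gap: 0.0853
grip_force: 0.0
```

View pics/w2.png

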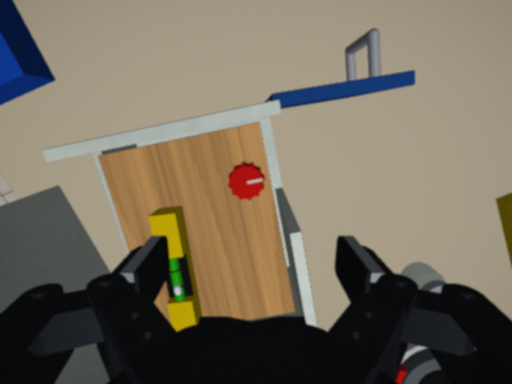

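The wrist view shows the door wide open at (270-415, 75-105). The knob centre is at (246,181). The level's vial is at about (177,278), with the bubble at (179,292) shifted towards the cabinet's left side.

Run:
```python
from h import *;import pickle;from workcell import env
W=pickle.load(open("w2.pkl","rb"));W1=pickle.load(open("w1.pkl","rb"));T=env.read_camera("top")
print(tri([(W,(246,181)),(W1,(243,277))]),tri([(W,(246,181)),(T,(252.7,160.3))]))
k=atz(W,(246,181),.161);print(k)
s=env.get_state();p=s["tcp_pos"];q=s["orientation"];y=2*np.arctan2(q[2],q[1])
d=k[:2]-p[:2];print(p,d@[np.cos(y),np.sin(y)],d@[np.sin(y),-np.cos(y)],s["joint_pos"])
print(atz(W,(177,278),.16))
```

```text
(array([ 0.56811568, -0.03459345,  0.15786269]), [np.float64(0.0001814735328977195), np.float64(0.00018147353289760777)]) (array([ 0.56635955, -0.03514353,  0.1566536 ]), [np.float64(0.0018632988847829002), np.float64(0.001863298884782972)])
[ 0.56769354 -0.03539923  0.161     ]
[ 0.56076657 -0.03384988  0.2865051 ] -0.001102234354080805 -0.007012023632345164 [-2.02961217e-01  2.80107227e-01  1.75440887e-01  1.46685640e+00
 -3.81696961e-04 -1.39779400e+00]
[0.68460695 0.04263643 0.16      ]
```

```bash
python3 -m jog '[[-1,-0.001,-0.007,0.03,0],[-1,0,0,0.03,0],[-1,0,0,0.03,0],[-1,0,0,0.03,0],[-1,0,0,0.022,0]]'
python3 -m jog '[[0.5,0,0,0,0],[1,0,0,0,0],[1,0,0,0,0],[1,0,0,0,0],[1,0,0,0,0]]' 50
python3 -m jog '[[1,0,0,0,0],[1,0,0,0,0],[1,0,0,0,0]]'
```

```text
clock: 8.37
tcp_pos: [0.5665, -0.0359, 0.1428]
orientation: [-0.001, -0.562, 0.827, 0.0]
wrist_force: [-0.6, 0.5, 0.0]
finger_gap: 0.0854
grip_force: 0.0
clock: 8.78
tcp_pos: [0.5691, -0.0353, 0.147]
orientation: [0.001, -0.563, 0.827, -0.001]
wrist_force: [-8.3, 4.0, 17.6]
finger_gap: 0.0254
grip_force: 8.9
clock: 9.03
tcp_pos: [0.5696, -0.0353, 0.1475]
orientation: [0.001, -0.563, 0.827, -0.001]
wrist_force: [-3.4, 1.4, 8.8]
finger_gap: -0.0001
grip_force: 4.2
```

Run:
```python
from workcell import env
import cv2,pickle,numpy as np
print(env.tip_extent, env.get_state())
c=env.read_camera("wrist");pickle.dump(c,open("w3.pkl","wb"))
d=env.read_camera("scene")
a=c["img"][:,:,::-1];b=cv2.resize(d["img"][160:300,180:320,::-1],(384,384),interpolation=2)
cv2.imwrite("pics/w3.png",cv2.resize(np.hstack([a,b]),None,fx=.89,fy=.89))
```

```text
0.011 {'clock': 9.0333, 'joint_pos': array([-2.02527088e-01,  3.28859649e-01, -9.80196636e-02,  1.14002426e+00,
        9.45077034e-05, -1.39807884e+00]), 'qvel': array([ 0.00073466, -0.00033503,  0.00133466,  0.00292038, -0.00152452,
        0.00045863]), 'tau': array([-3.47446119e-01, -4.35805285e+01,  2.74005461e+01, -1.41683947e+00,
       -1.06989022e-01,  1.65680138e-02]), 'tcp_pos': array([ 0.56955959, -0.0352549 ,  0.1474821 ]), 'orientation': array([ 0.00138954, -0.56280444,  0.82658779, -0.00136374]), 'wrist_force': array([-3.38034535,  1.39947912,  8.77496471]), 'ft_torque': array([ 0.25930725,  0.6880858 , -0.00873912]), 'grip_force': 4.193155369721353, 'finger_gap': -0.00011019318292684681}
```

View pics/w3.png

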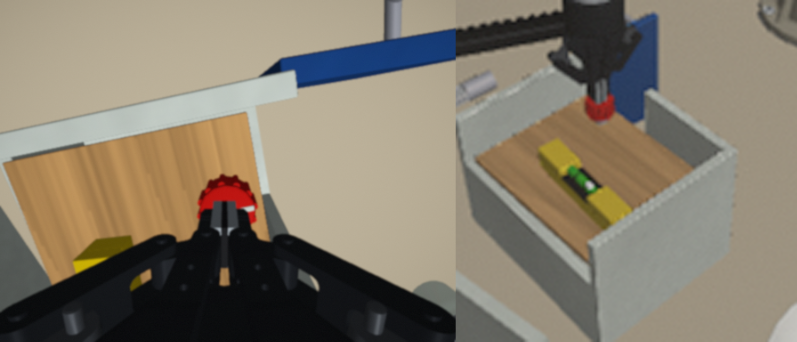

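The view shows the shut jaws beside or above the knob's rear half. The knob's centre is displaced towards the camera side, at about (255,222) in full pixels. I remeasure.

Run:
```python
from h import *;import pickle,cv2
W=pickle.load(open("w2.pkl","rb"));W1=pickle.load(open("w1.pkl","rb"));W3=pickle.load(open("w3.pkl","rb"))
def red(c):
    i=c["img"].astype(int);m=((i[...,0]>120)&(i[...,1]<60)&(i[...,2]<60)).astype(np.uint8)
    n,l,s,ce=cv2.connectedComponentsWithStats(m);o=np.argsort(-s[1:,4])[:2]+1;return [(s[k].tolist(),ce[k].round(1)) for k in o]
for c in (W1,W,W3): print(red(c))
for z in (.13,.145,.16):print(z,atz(W,(246,181),z),atz(W3,(255,215),z))
print([ (proj(c,(.5681,-.035,z)).round(1)) for c in (W1,W,W3) for z in (.158,.13)])
print("tip proj",proj(W3,(.5696,-.0353,.136)))
```

```text
[([227, 260, 33, 33, 630], array([243.7, 278.5]))]
[([229, 163, 35, 36, 838], array([245. , 181.5])), ([396, 371, 10, 13, 78], array([400.5, 376.8]))]
[([223, 204, 66, 34, 1159], array([253.9, 220.3])), ([279, 238, 9, 13, 79], array([282.9, 243.6]))]
0.13 [ 0.57083048 -0.0289583   0.13      ] [ 0.56727354 -0.03621648  0.13      ]
0.145 [ 0.5693126  -0.03207488  0.145     ] [ 0.56539411 -0.0413567   0.145     ]
0.16 [ 0.56779473 -0.03519146  0.16      ] [ 0.56351468 -0.04649691  0.16      ]
[array([242.5, 277. ]), array([243.2, 265. ]), array([245.8, 180.8]), array([246.3, 175.4]), array([254.8, 234. ]), array([254.5, 217. ])]
tip proj [252.2717657  220.59300004]
```

Run:
```python
from h import *;import pickle,cv2
from workcell import env
W3=pickle.load(open("w3.pkl","rb"));S=env.read_camera("scene")
print(W3["T"][:3,3], [proj(S,(.5696,-.0353,z)).round(1) for z in (.13,.136,.1475,.16)],[proj(W3,(.5696,-.0353,z)).round(1) for z in (.136,.1475,.16,.17)])
a=cv2.resize(W3["img"][190:290,190:320,::-1],(520,400),interpolation=2)
b=cv2.resize(S["img"][175:225,215:250,::-1],(280,400),interpolation=2)
cv2.imwrite("pics/c3.png",np.hstack([a,b]))
```

```text
[ 0.54508147 -0.09691153  0.30711823] [array([238.5, 207.7]), array([238.5, 206.3]), array([238.3, 203.7]), array([238.1, 200.8])] [array([252.3, 220.6]), array([252.2, 227.4]), array([252.2, 235.8]), array([252.2, 243.5])]
```

View pics/c3.png

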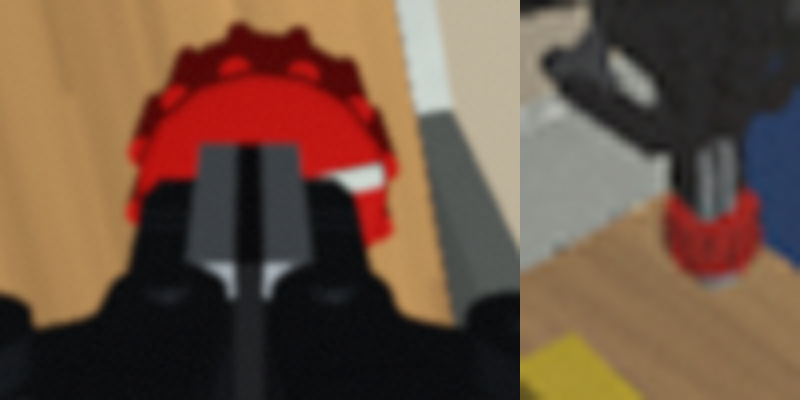

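The tips rest on the knob's top: contact came with the TCP at z 0.1475, so the shut tips really stand about 10 mm behind the reported TCP. I lift, open part-way, and go deeper while watching the force.

```bash
python3 -m jog '[[1,0,0,-0.015,0],[-0.6,0,0,0,0],[-0.6,0,0,0,0],[-0.6,0,0,0,0],[-0.6,0,0,0,0]]'
python3 -m jog '[[-0.6,0,0,0.012,0],[-0.6,0,0,0.012,0],[-0.6,0,0,0.006,0],[-0.6,0,0,0.004,0],[-0.6,0,0,0,0]]'
python3 - <<'E'
from workcell import env
s=env.get_state();print(s["tcp_pos"],s["wrist_force"],s["finger_gap"])
E
```

```text
clock: 9.6
tcp_pos: [0.5684, -0.0352, 0.1591]
orientation: [-0.0, -0.563, 0.827, 0.0]
wrist_force: [-0.4, -0.1, -0.6]
finger_gap: 0.048
grip_force: 0.0
clock: 10.02
tcp_pos: [0.5677, -0.0351, 0.1242]
orientation: [-0.001, -0.563, 0.827, 0.001]
wrist_force: [-0.7, -0.8, 0.0]
finger_gap: 0.0684
grip_force: 0.0
[ 0.56772422 -0.03505094  0.12421768] [-0.72122777 -0.79200411  0.04156383] 0.0683648611811155
```

No contact. I close on the knob here.

```bash
python3 -m jog '[[1,0,0,0,0],[1,0,0,0,0],[1,0,0,0,0],[1,0,0,0,0],[1,0,0,0,0]]' 50
```

```text
clock: 10.43
tcp_pos: [0.5678, -0.0349, 0.1266]
orientation: [-0.0, -0.563, 0.827, 0.0]
wrist_force: [-2.7, 1.5, 5.2]
finger_gap: 0.0342
grip_force: 49.4
```

```bash
python3 -m jog '[[1,0,0,-0.0015,0],[1,0,0,-0.0003,7],[1,0,0,-0.0003,7],[1,0,0,-0.0003,7],[1,0,0,-0.0003,7]]'
python3 -m jog '[[1,0,0,-0.0003,7],[1,0,0,-0.0003,7],[1,0,0,-0.0003,7],[1,0,0,-0.0003,7],[1,0,0,-0.0003,7]]'
python3 -m jog '[[1,0,0,-0.0003,7],[1,0,0,-0.0003,7],[1,0,0,-0.0003,7],[1,0,0,-0.0003,7],[1,0,0,-0.0003,7]]'
python3 -m jog '[[1,0,0,0,0],[1,0,0,0,0],[1,0,0,0,0],[1,0,0,0,0],[1,0,0,0,0]]' >/dev/null
python3 -m jog '[[1,0,0,0,0],[1,0,0,0,0],[1,0,0,0,0],[1,0,0,0,0],[1,0,0,0,0]]' >/dev/null
python3 -m jog '[[1,0,0,0,0],[1,0,0,0,0],[1,0,0,0,0],[1,0,0,0,0],[1,0,0,0,0]]' >/dev/null
python3 -m jog '[[1,0,0,0,0],[1,0,0,0,0],[1,0,0,0,0],[1,0,0,0,0],[1,0,0,0,0]]'
python3 - <<'E'
from workcell import env
import cv2,pickle,numpy as np
W=env.read_camera("wrist");S=env.read_camera("scene");T=env.read_camera("top")
pickle.dump((W,S,T),open("k1.pkl","wb"));print(env.get_state()["joint_pos"])
a=W["img"][:,:,::-1];b=cv2.resize(S["img"][205:265,200:260,::-1],(288,288),interpolation=2);t=cv2.resize(T["img"][100:160,190:250,::-1],(288,288),interpolation=2)
a=cv2.copyMakeBorder(a,0,576-384,0,0,0)
cv2.imwrite("pics/k1.png",np.hstack([a,np.vstack([b,t])]))
E
```

```text
clock: 10.85
tcp_pos: [0.5678, -0.0345, 0.1277]
orientation: [-0.001, -0.343, 0.939, 0.001]
wrist_force: [0.3, 2.2, -3.5]
finger_gap: 0.0343
grip_force: 51.6
clock: 11.27
tcp_pos: [0.5681, -0.0343, 0.1289]
orientation: [-0.001, -0.045, 0.999, 0.001]
wrist_force: [1.0, 1.9, -5.5]
finger_gap: 0.0345
grip_force: 51.4
clock: 11.68
tcp_pos: [0.5681, -0.0344, 0.1301]
orientation: [-0.001, 0.257, 0.966, 0.001]
wrist_force: [1.1, 2.7, -7.8]
finger_gap: 0.0342
grip_force: 51.1
clock: 13.35
tcp_pos: [0.5681, -0.0345, 0.1302]
orientation: [-0.001, 0.254, 0.967, 0.0]
wrist_force: [2.9, 4.1, -12.1]
finger_gap: 0.0346
grip_force: 50.9
[-2.02268944e-01  3.40785856e-01 -1.24746443e-01  1.10689659e+00
  1.06658968e-03  3.10881321e-01]
```

View pics/k1.png

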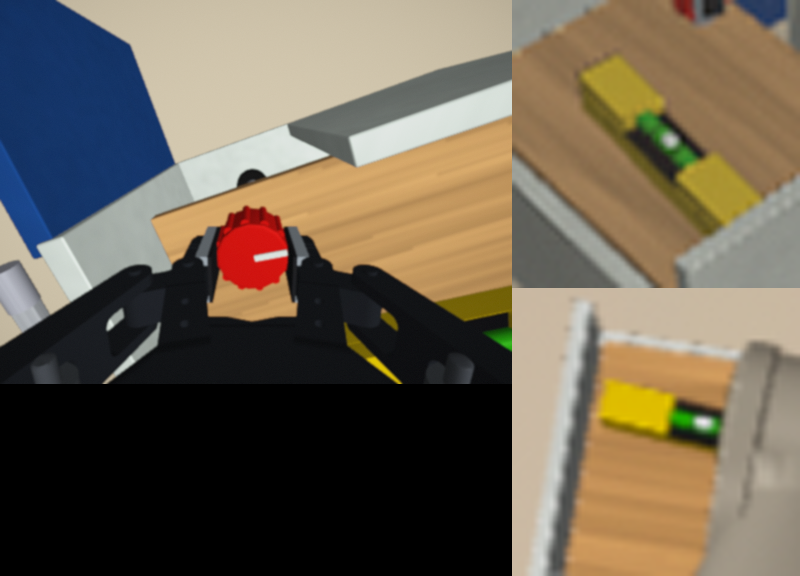

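Turned 98° together with the knob, and the bubble in the scene crop (671,137) looks close to the centre of the vial. I measure it along the level's axis before letting go.

```bash
cat > bub.py <<'E'
from h import *;import cv2
def prof(c,ctr=(.6835,.0425,.161),d=(.225,.974),show=True):
    im=c["img"].astype(np.float32);d=np.array([*d,0])/np.linalg.norm(d);n=np.array([d[1],-d[0],0])
    s=np.arange(-90,91,1.)*1e-3;best=None
    for off in np.arange(-12,12.1,1)*1e-3:
        uv=np.array([proj(c,np.array(ctr)+d*t+n*off) for t in s]).astype(np.float32)
        v=cv2.remap(im,uv[None,:,0],uv[None,:,1],cv2.INTER_LINEAR)[0]
        w=np.clip(v.min(1)-90,0,None)*(abs(s)<.035)   # white: all channels high
        sc=w.sum()
        if best is None or sc>best[0]:best=(sc,off,v,w)
    sc,off,v,w=best
    y=(v[:,0]>110)&(v[:,2]<70)&(v[:,1]>90)
    print("off",off,"white c(mm)",(w*s).sum()/w.sum()*1e3 if sc else None,"yellow mm:",(s[y]*1e3).astype(int).tolist())
    if show:print([(int(t*1e3),*v[i].astype(int)) for i,t in enumerate(s) if abs(t)<.04][::2])
E
python3 - <<'E'
from bub import *;import pickle
W,S,T=pickle.load(open("k1.pkl","rb"))
prof(S);prof(T,show=False)
E
```

```text
off 0.006 white c(mm) 5.903389375287643 yellow mm: [-79, -78, -77, -76, -75, -74, -73, -72, -71, -70, -69, -68, -67, -66, -65, -64, -63, -62, -61, -60, -59, -58, -57, -56, -55, -54, -53, -52, -51, -50, -49, -48, -47, -46, -45, -44, -43, -42, -41, -40, -39, -38, -37, -36, -35, -34, -33, -32, -31, -30, -29, -28, -27, -26, -25, -24, 30, 31, 32, 33, 34, 35, 36, 37, 38, 39, 40, 41, 42, 43, 44, 45, 46, 47, 48, 49, 50, 51, 52, 53, 54, 55, 56, 57, 58, 59, 60, 61, 62, 63, 64, 65, 66, 67, 68, 69, 70, 71, 72, 73, 74, 75, 76, 77]
[(-39, np.int64(171), np.int64(148), np.int64(48)), (-37, np.int64(170), np.int64(148), np.int64(48)), (-35, np.int64(171), np.int64(148), np.int64(49)), (-33, np.int64(170), np.int64(147), np.int64(48)), (-31, np.int64(170), np.int64(145), np.int64(48)), (-29, np.int64(170), np.int64(146), np.int64(48)), (-27, np.int64(162), np.int64(144), np.int64(47)), (-25, np.int64(142), np.int64(141), np.int64(46)), (-23, np.int64(109), np.int64(136), np.int64(45)), (-21, np.int64(72), np.int64(133), np.int64(43)), (-19, np.int64(52), np.int64(131), np.int64(42)), (-17, np.int64(5
[... 1002 characters left out ...]
(135), np.int64(44)), (25, np.int64(58), np.int64(133), np.int64(44)), (27, np.int64(65), np.int64(134), np.int64(44)), (29, np.int64(104), np.int64(143), np.int64(47)), (31, np.int64(143), np.int64(148), np.int64(48)), (33, np.int64(164), np.int64(149), np.int64(48)), (35, np.int64(169), np.int64(148), np.int64(48)), (37, np.int64(171), np.int64(147), np.int64(47)), (39, np.int64(170), np.int64(147), np.int64(48))]
off 0.001 white c(mm) -7.014341258236421 yellow mm: [29, 30, 31, 32, 33, 34, 35, 36, 37, 38, 39, 40, 41, 42, 43, 44, 45, 46, 47, 48, 49, 50, 51, 52, 53, 54, 55, 56, 57, 58, 59, 60, 61, 62, 63, 64, 65, 66, 67, 68, 69, 70, 71, 72, 73, 74, 75, 76, 77, 78, 79, 80, 81, 82, 83, 84, 85]
```

The bubble sits about +2.4 mm from the centre, so about 0.35 rad more is needed. I turn a further 20°.

```bash
python3 -m jog '[[1,0,0,0.001,0],[1,0,0,0,6.7],[1,0,0,0,6.7],[1,0,0,0,6.6],[1,0,0,0,0]]' >/dev/null
python3 -m jog '[[1,0,0,0,0],[1,0,0,0,0],[1,0,0,0,0],[1,0,0,0,0],[1,0,0,0,0]]' >/dev/null
python3 -m jog '[[1,0,0,0,0],[1,0,0,0,0],[1,0,0,0,0],[1,0,0,0,0],[1,0,0,0,0]]' >/dev/null
python3 -m jog '[[1,0,0,0,0],[1,0,0,0,0],[1,0,0,0,0],[1,0,0,0,0],[1,0,0,0,0]]' >/dev/null
python3 -m jog '[[1,0,0,0,0],[1,0,0,0,0],[1,0,0,0,0],[1,0,0,0,0],[1,0,0,0,0]]'
python3 - <<'E'
from bub import *;from workcell import env
prof(env.read_camera("scene"));print(env.get_state()["joint_pos"])
E
```

```text
clock: 15.58
tcp_pos: [0.568, -0.0345, 0.1307]
orientation: [-0.0, 0.418, 0.908, 0.0]
wrist_force: [-0.3, 6.0, -4.0]
finger_gap: 0.0343
grip_force: 51.6
off 0.005 white c(mm) 3.7243709389479576 yellow mm: [-79, -78, -77, -76, -75, -74, -73, -72, -71, -70, -69, -68, -67, -66, -65, -64, -63, -62, -61, -60, -59, -58, -57, -56, -55, -54, -53, -52, -51, -50, -49, -48, -47, -46, -45, -44, -43, -42, -41, -40, -39, -38, -37, -36, -35, -34, -33, -32, -31, -30, -29, -28, -27, -26, -25, -24, 31, 32, 33, 34, 35, 36, 37, 38, 39, 40, 41, 42, 43, 44, 45, 46, 47, 48, 49, 50, 51, 52, 53, 54, 55, 56, 57, 58, 59, 60, 61, 62, 63, 64, 65, 66, 67, 68, 69, 70, 71, 72, 73, 74, 75, 76, 77]
[(-39, np.int64(170), np.int64(147), np.int64(48)), (-37, np.int64(171), np.int64(148), np.int64(48)), (-35, np.int64(171), np.int64(149), np.int64(48)), (-33, np.int64(170), np.int64(148), np.int64(48)), (-31, np.int64(170), np.int64(147), np.int64(48)), (-29, np.int64(170), np.int64(145), np.int64(47)), (-27, np.int64(155), np.int64(140), np.int64(45)), (-25, np.int64(130), np.int64(134), np.int64(43)), (-23, np.int64(10
[... 971 characters left out ...]
64(37)), (17, np.int64(54), np.int64(110), np.int64(39)), (19, np.int64(56), np.int64(121), np.int64(41)), (21, np.int64(59), np.int64(129), np.int64(43)), (23, np.int64(61), np.int64(136), np.int64(44)), (25, np.int64(56), np.int64(128), np.int64(43)), (27, np.int64(51), np.int64(122), np.int64(41)), (29, np.int64(77), np.int64(121), np.int64(41)), (31, np.int64(118), np.int64(129), np.int64(43)), (33, np.int64(155), np.int64(143), np.int64(47)), (35, np.int64(167), np.int64(148), np.int64(48)), (37, np.int64(171), np.int64(148), np.int64(48)), (39, np.int64(171), np.int64(148), np.int64(48))]
[-2.02255517e-01  3.39659897e-01 -1.25344949e-01  1.10646119e+00
  8.89945198e-04  6.60482222e-01]
```

The bubble (3.7) matches the midpoint of the lines (3.6), so it is centred. I release, rise, align to the level and go above it.

```bash
python3 -m jog '[[-0.1,0,0,0,0],[-0.1,0,0,0,0],[-0.1,0,0,0,0],[-0.1,0,0,0,0]]'
python3 -m jog '[[-0.1,0,0,-0.02,0],[-0.1,0,0,-0.03,0],[-0.1,0,0,-0.04,0]]'
python3 -m jog '[[-1,0,0,0,-7],[-1,0,0,0,-7],[-1,0,0,0,-7],[-1,0,0,0,-7],[-1,0,0,0,-7]]' >/dev/null
python3 -m jog '[[-1,-0.024,0.0255,0,-1.4],[-1,-0.024,0.0255,0,0],[-1,-0.024,0.0255,0,0],[-1,-0.024,0.0255,0,0],[-1,0,0,0,0]]'
python3 -m jog '[[-1,0,0,0,0],[-1,0,0,0,0],[-1,0,0,0,0]]'
python3 - <<'E'
from bub import *;from workcell import env
W=env.read_camera("wrist");S=env.read_camera("scene");T=env.read_camera("top")
cv2.imwrite("pics/w4.png",np.hstack([W["img"],cv2.resize(S["img"][180:300,170:260],(288,384),interpolation=2)])[:,:,::-1])
import pickle;pickle.dump(W,open("w4.pkl","wb"))
prof(S,show=False)
E
```

```text
clock: 15.97
tcp_pos: [0.5694, -0.036, 0.1313]
orientation: [0.001, 0.419, 0.908, -0.0]
wrist_force: [-0.7, -0.6, -0.7]
finger_gap: 0.0474
grip_force: 0.0
clock: 16.22
tcp_pos: [0.5668, -0.0353, 0.219]
orientation: [-0.002, 0.419, 0.908, -0.001]
wrist_force: [0.9, 0.7, -0.5]
finger_gap: 0.0471
grip_force: 0.0
clock: 17.05
tcp_pos: [0.6898, 0.0445, 0.2175]
orientation: [0.0, 0.113, 0.994, 0.0]
wrist_force: [-1.8, -0.1, -1.0]
finger_gap: 0.0853
grip_force: 0.0
clock: 17.3
tcp_pos: [0.685, 0.0409, 0.2208]
orientation: [0.0, 0.115, 0.993, -0.0]
wrist_force: [1.0, -0.2, -0.6]
finger_gap: 0.0855
grip_force: 0.0
off 0.005 white c(mm) 3.7561210764075175 yellow mm: [-79, -78, -77, -76, -75, -74, -73, -72, -71, -70, -69, -68, -67, -66, -65, -64, -63, -62, -61, -60, -59, -58, -57, -56, -55, -54, -53, -52, -51, -50, -49, -48, -47, -46, -45, -44, -43, -42, -41, -40, -39, -38, -37, -36, -35, -34, -33, -32, -31, -30, -29, -28, -27, -26, -25, -24, 31, 32, 33, 34, 35, 36, 37, 38, 39, 40, 41, 42, 43, 44, 45, 46, 47, 48, 49, 50, 51, 52, 53, 54, 55, 56, 57, 58, 59, 60, 61, 62, 63, 64, 65, 66, 67, 68, 69, 70, 71, 72, 73, 74, 75, 76, 77]
```

View pics/w4.png

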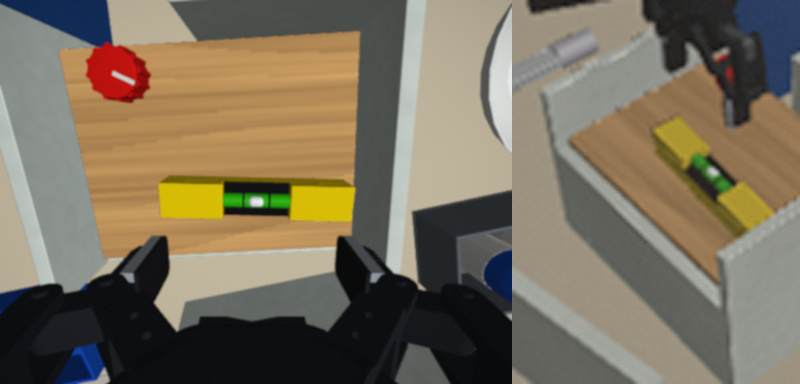

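The view shows the bubble at (256,201), centred between the lines at about 243 and 270. The level's top centre is at (257,200), with its axis almost parallel to the jaws.

Run:
```python
from bub import *;import pickle;from workcell import env
W=pickle.load(open("w4.pkl","rb"))
c=atz(W,(257,200),.162);a=atz(W,(160,199.5),.162);b=atz(W,(354,204),.162);print(c,a,b,(a+b)/2)
d=(b-a)[:2];d/=np.linalg.norm(d)
prof(W,c,d,show=False)
s=env.get_state();p=s["tcp_pos"];q=s["orientation"];y=2*np.arctan2(q[2],q[1]);X=np.array([np.cos(y),np.sin(y)]);Y=np.array([np.sin(y),-np.cos(y)])
e=c[:2]-p[:2];print(p,e@X,e@Y,"angle CCW",np.degrees(np.arctan2(d[1],d[0])-np.arctan2(Y[1],Y[0])),np.linalg.norm(b-a))
```

```text
[0.68584918 0.04604895 0.162     ] [ 0.66738688 -0.03120463  0.162     ] [0.70733596 0.12301604 0.162     ] [0.68736142 0.04590571 0.162     ]
off 0.001 white c(mm) -0.539083390125995 yellow mm: [-81, -80, -79, -78, -77, -76, -75, -74, -73, -72, -71, -70, -69, -68, -67, -66, -65, -64, -63, -62, -61, -60, -59, -58, -57, -56, -55, -54, -53, -52, -51, -50, -49, -48, -47, -46, -45, -44, -43, -42, -41, -40, -39, -38, -37, -36, -35, -34, -33, -32, -31, -30, -29, 27, 28, 29, 30, 31, 32, 33, 34, 35, 36, 37, 38, 39, 40, 41, 42, 43, 44, 45, 46, 47, 48, 49, 50, 51, 52, 53, 54, 55, 56, 57, 58, 59, 60, 61, 62, 63, 64, 65, 66, 67, 68, 69, 70, 71, 72, 73, 74, 75, 76, 77, 78, 79]
[0.68509746 0.04078876 0.22134627] 0.00046710855254407206 0.005293061645642955 angle CCW -1.346417437006697 0.15931083939568622
```

```bash
python3 -m jog '[[-1,0,0.005,0,1.3],[-1,0,0,0.025,0],[-1,0,0,0.025,0],[-1,0,0,0.014,0],[-1,0,0,0,0]]'
python3 -m jog '[[-1,0,0,0.004,0],[-1,0,0,0.003,0],[-1,0,0,0,0]]'
python3 -m jog '[[-1,0,0,0.003,0],[-1,0,0,0,0]]'
```

```text
clock: 17.87
tcp_pos: [0.6841, 0.046, 0.1529]
orientation: [-0.003, 0.126, 0.992, -0.0]
wrist_force: [0.2, 0.7, -0.4]
finger_gap: 0.0856
grip_force: 0.0
clock: 18.12
tcp_pos: [0.6873, 0.0463, 0.1502]
orientation: [0.001, 0.126, 0.992, 0.0]
wrist_force: [-0.2, 0.2, 0.9]
finger_gap: 0.0853
grip_force: 0.0
clock: 18.28
tcp_pos: [0.6872, 0.0464, 0.1467]
orientation: [0.001, 0.125, 0.992, 0.0]
wrist_force: [-0.0, -0.7, 0.7]
finger_gap: 0.0852
grip_force: 0.0
```

```bash
for i in 1; do python3 -m jog '[[-1,0,0,0.003,0],[-1,0,0,0,0],[-1,0,0,0,0]]'; done
python3 -m jog '[[-1,0,0,0.002,0],[-1,0,0,0,0],[-1,0,0,0,0]]'
python3 -m jog '[[-1,0,0,0.002,0],[-1,0,0,0,0],[-1,0,0,0,0]]'
```

```text
clock: 18.53
tcp_pos: [0.6867, 0.0465, 0.143]
orientation: [-0.0, 0.125, 0.992, -0.0]
wrist_force: [-0.4, -0.4, 0.1]
finger_gap: 0.0855
grip_force: 0.0
clock: 18.78
tcp_pos: [0.6867, 0.0465, 0.141]
orientation: [-0.0, 0.125, 0.992, -0.0]
wrist_force: [0.1, 1.1, 0.1]
finger_gap: 0.0856
grip_force: 0.0
clock: 19.03
tcp_pos: [0.6867, 0.0465, 0.139]
orientation: [-0.0, 0.125, 0.992, -0.0]
wrist_force: [0.3, -0.2, -0.0]
finger_gap: 0.0853
grip_force: 0.0
```

```bash
python3 -m jog '[[-1,0,0,0.002,0],[-1,0,0,0,0],[-1,0,0,0,0]]' | sed -n 2,4p
python3 -m jog '[[-1,0,0,0.002,0],[-1,0,0,0,0],[-1,0,0,0,0]]'| sed -n 2,4p
python3 -m jog '[[-1,0,0,0.002,0],[-1,0,0,0,0],[-1,0,0,0,0]]'| sed -n 2,4p
```

```text
tcp_pos: [0.6867, 0.0465, 0.137]
orientation: [-0.0, 0.125, 0.992, -0.0]
wrist_force: [0.7, 0.3, -0.4]
tcp_pos: [0.6867, 0.0465, 0.135]
orientation: [-0.0, 0.125, 0.992, -0.0]
wrist_force: [-1.4, 0.1, -0.4]
tcp_pos: [0.6867, 0.0465, 0.133]
orientation: [-0.0, 0.125, 0.992, -0.0]
wrist_force: [0.2, -0.7, -0.5]
```

```bash
python3 -m jog '[[-1,0,0,0.002,0],[-1,0,0,0,0],[-1,0,0,0,0]]' | sed -n 2,4p
python3 -m jog '[[-1,0,0,0.002,0],[-1,0,0,0,0],[-1,0,0,0,0]]'| sed -n 2,4p
python3 - <<'E'
from bub import *;from workcell import env
W=env.read_camera("wrist");S=env.read_camera("scene")
cv2.imwrite("pics/w5.png",np.hstack([W["img"],cv2.resize(S["img"][200:280,195:255],(288,384),interpolation=2)])[:,:,::-1])
E
```

```text
tcp_pos: [0.6871, 0.0465, 0.132]
orientation: [0.001, 0.125, 0.992, -0.0]
wrist_force: [-0.9, 0.1, 4.8]
tcp_pos: [0.6872, 0.0464, 0.1319]
orientation: [0.001, 0.125, 0.992, -0.0]
wrist_force: [-3.8, 0.7, 12.6]
```

Contact at z 0.132, and it is pressing with 12.6 N. I let it settle and check.

```bash
for i in 1; do python3 -m jog '[[-1,0,0,0.0005,0],[-1,0,0,0,0],[-1,0,0,0,0],[-1,0,0,0,0],[-1,0,0,0,0]]'; done | sed -n 2,4p
python3 -m jog '[[-1,0,0,0,0],[-1,0,0,0,0],[-1,0,0,0,0],[-1,0,0,0,0],[-1,0,0,0,0]]' >/dev/null
python3 -m jog '[[-1,0,0,0,0],[-1,0,0,0,0],[-1,0,0,0,0],[-1,0,0,0,0],[-1,0,0,0,0]]' >/dev/null
python3 -m jog '[[-1,0,0,0,0],[-1,0,0,0,0],[-1,0,0,0,0],[-1,0,0,0,0],[-1,0,0,0,0]]' >/dev/null
python3 -m jog '[[-1,0,0,0,0],[-1,0,0,0,0],[-1,0,0,0,0],[-1,0,0,0,0],[-1,0,0,0,0]]'
python3 - <<'E'
from bub import *;from workcell import env
W=env.read_camera("wrist");S=env.read_camera("scene")
prof(S,show=False)
prof(W,(.6858,.046,.162),(.25,.968),show=True)
T=env.read_camera("top")
r=lambda i,y0,y1,x0,x1:cv2.resize(i[y0:y1,x0:x1],(288,288),interpolation=2)
cv2.imwrite("pics/w6.png",np.hstack([np.vstack([W["img"],np.zeros((192,512,3),np.uint8)]),np.vstack([r(S["img"],200,270,190,260),r(T["img"],90,210,180,300)])])[:,:,::-1])
E
```

```text
tcp_pos: [0.6873, 0.0464, 0.1319]
orientation: [0.002, 0.125, 0.992, -0.0]
wrist_force: [-4.5, 0.7, 14.6]
clock: 22.47
tcp_pos: [0.6872, 0.0464, 0.1319]
orientation: [0.002, 0.125, 0.992, -0.0]
wrist_force: [-5.3, 1.6, 14.6]
finger_gap: 0.0857
grip_force: 7.3
off 0.005 white c(mm) 3.8730555738388297 yellow mm: [-79, -78, -77, -76, -75, -74, -73, -72, -71, -70, -69, -68, -67, -66, -65, -64, -63, -62, -61, -60, -59, -58, -38, -37, -36, -35, -34, -33, -32, -31, -30, -29, -28, -27, -26, -25, -24, 55, 56, 57, 58, 59, 60, 61, 62, 63, 64, 65, 66, 67, 68, 69, 70, 71, 72, 73, 74, 75, 76, 77]
off 0.001 white c(mm) -0.4376804755879045 yellow mm: [-80, -79, -78, -77, -76, -75, -74, -73, -72, -71, -70, -69, -68, -67, -66, -65, -64, -63, -62, -61, -60, -41, -40, -39, -38, -37, -36, -35, -34, -33, -32, -31, -30, -29, 28, 29, 30, 31, 32, 33, 34, 35, 36, 37, 38, 39, 40, 41, 42, 43, 44, 64, 65, 66, 67, 68, 69, 70, 71, 72, 73, 74, 75, 76, 77, 78, 79]
[(-39, np.int64(219), np.int64(192), np.int64(3)), (-37, np.int64(219), np.int64(192), np.int64(2)), (-35, np.int64(218), np.int64(192), np.int64(2)), (-3
[... 1127 characters left out ...]
np.int64(21)), (13, np.int64(43), np.int64(178), np.int64(19)), (15, np.int64(44), np.int64(179), np.int64(20)), (17, np.int64(44), np.int64(178), np.int64(20)), (19, np.int64(43), np.int64(178), np.int64(18)), (21, np.int64(43), np.int64(178), np.int64(19)), (23, np.int64(44), np.int64(179), np.int64(20)), (25, np.int64(43), np.int64(179), np.int64(18)), (27, np.int64(95), np.int64(141), np.int64(11)), (29, np.int64(218), np.int64(191), np.int64(5)), (31, np.int64(219), np.int64(192), np.int64(3)), (33, np.int64(219), np.int64(192), np.int64(3)), (35, np.int64(219), np.int64(192), np.int64(3)), (37, np.int64(218), np.int64(191), np.int64(2)), (39, np.int64(219), np.int64(193), np.int64(7))]
```

View pics/w6.png

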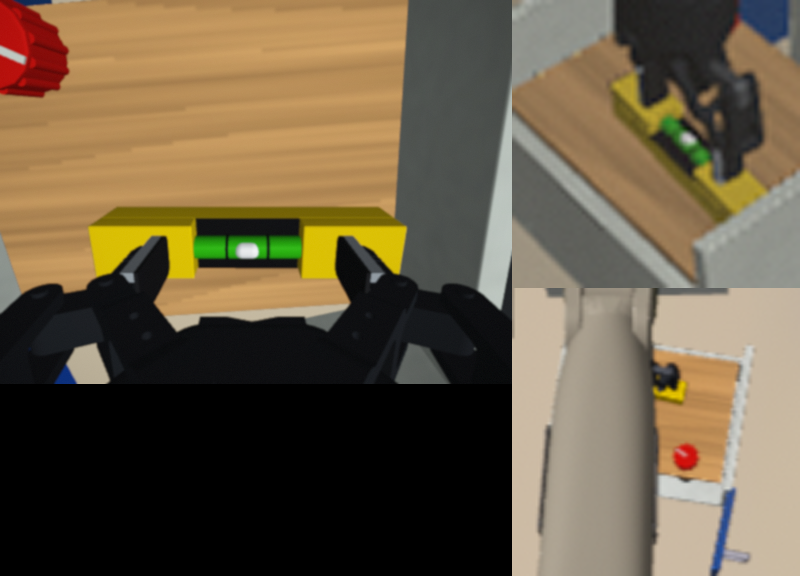

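The last picture shows the bubble at (247,250), midway between its lines at 227 and 268. Both fingertips press on the yellow pads, the level lies flat and the door is wide open. I hand in.

```bash
python3 -c "
from workcell import env
print(env.hand_in())"
```

```text
the job is handed in; nothing more can be done
None
```

I handed the job in at about 22.5 s: the door is open to about 1.55 rad, the bubble is centred to within about 1 mm, and both fingertips press the level flat on the shelf with about 15 N. One grip attempt on the knob closed on its top first (under 20 N at the wrist at the readings taken). I ran no closing check of the bystanders, but saw no contact with any of them.

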